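Wedge up the front of a hinged sample stage

TASK

Wake and zero the stage's lift gauge by pressing the keys of the grey key box one at a time: green, then yellow, then blue. Then take the orange levelling wedge by its block and, keeping it flat on the worktop, push it nose first and square-on under the middle of the hinged plate's front edge until that edge has just lifted about 4 mm off its rests (never more than 10 mm), and finish there with the gripper still holding the wedge and touching nothing else. Leave the small things standing around where they are.

Things in the scene. Friction and masses are not known exactly. Their poses are not given: they have to be found in the camera images.
- key_green (a joint): travel of the green round key, 0 up, 0.006 m fully down (a spring: 4 N at full travel); counts as pressed beyond 0.004 m. The three keys stand in a row 52 mm apart on the grey key box; which colour is where in the row differs from run to run
- key_yellow (a joint): travel of the yellow key, the same as the green one
- key_blue (a joint): travel of the blue key, the same as the green one
- key_green_top (a point): centre of the green key's top face (26 mm diameter), 50 mm above the worktop when up; pressed straight down
- key_yellow_top (a point): centre of the yellow key's top face, the same size and height
- key_blue_top (a point): centre of the blue key's top face, the same size and height
- key_box: low grey key box, 85 x 170 x 28 mm, fixed on a thin olive mat, carrying the three keys in a row along its own y (the row 12 mm to the -x side of its middle) and a small black-framed display at its far side. Origin: centre of its underside; z up
- wedge: loose orange wedge 160 x 30 mm, about 0.2 kg, flat on the worktop. Origin: centre of its underside; x to its thin nose, z up. Ramp from the nose (x=+80 mm, 3 mm high) to x=-20 mm (23 mm high), rising 1 in 5; behind it the block to hold: x=-80 to -20 mm (middle -50 mm), 30 mm wide, 45 mm high, black ribs on its sides
- wedge_nose (a point): middle of the wedge's thin front end, at its underside (x = +80 mm in the wedge's frame)
- stage_foot: grey U-shaped foot of the stage, fixed. Origin: on the worktop right under the middle of the plate's front edge; x points back under the plate to the hinge (push the wedge along +x), y along the edge, z up. Its two rails (8 mm high, 54 to 90 mm either side of the middle) leave bare worktop between them, 108 mm wide, 143 mm deep, open to the front
- tilt_plate: pale metal plate 150 deep x 180 wide x 12 mm, 0.5 to 1 kg, with black mat and small bubble level (up to 36 mm above the worktop). Origin: middle of the hinge along its back, 163 mm behind the front edge, 16 mm above the worktop. At rest level, underside 10 mm above the worktop; its front edge can only rise about the hinge and falls back by its weight
- plate_edge (a point): middle of the lower front edge of the plate: 10 mm above the worktop at rest; the lift is the height above that (about 14 mm above the worktop at the wanted 4 mm lift)
- crucible: small white crucible, 39 mm wide, 32 mm high, bystander. Origin: centre of its underside
- dropper: small brown dropper bottle with red cap, 33 mm wide, 76 mm high, bystander. Origin: centre of its underside
- grey_stopper: grey rubber stopper, 24 mm wide, 26 mm high, bystander. Origin: centre of its underside
- red_stopper: red rubber stopper, 31 mm wide, 30 mm high, bystander. Origin: centre of its underside
Mind the look-alikes: they are no part of the job. Of the things shaped like the wedge, the orange one is meant.

How it is judged (in metres and radians):
On the way, in this order (a step that is already met when the one before it is completed fails the run):
1. the green key is pressed down on its own (value of joint key_green above 0.004 m and value of joint each of key_yellow, key_blue below 0.002 m), for 0.05 s.
2. the yellow key is pressed down on its own (value of joint key_yellow above 0.004 m and value of joint each of key_green, key_blue below 0.002 m), for 0.05 s.
3. the blue key is pressed down on its own (value of joint key_blue above 0.004 m and value of joint each of key_green, key_yellow below 0.002 m), for 0.05 s.
4. the wedge carries the plate's front edge 2 to 6 mm off its rests (height (world z) of plate_edge between 0.012 and 0.016 m and contact force between wedge and tilt_plate above 1 N), for 0.2 s.
At the end, for the whole second after the job is handed in: Plate edge 2 to 6 mm above rest, carried by the wedge alone; wedge flat on the worktop, nose under the edge within 25 mm of its middle and 0.2 rad of square, still and held by the fingers; robot off plate and foot; keys up; bystanders within 30 mm of their start (all of step 4 and contact force between the fingers and wedge above 2 N and contact force between each of the arm, the fingers and tilt_plate below 0.3 N and contact force between each of the arm, the fingers and stage_foot below 0.3 N and height (world z) of wedge below 0.004 m and angle between wedge's own z axis and vertical below 0.08 rad and x of wedge_nose in the frame of stage_foot above 0.02 m and y of wedge_nose in the frame of stage_foot between -0.025 and 0.025 m and angle between the x axis of wedge and the x axis of stage_foot, either way round below 0.2 rad and linear speed of each of tilt_plate, wedge below 0.01 m/s and value of joint each of key_green, key_yellow, key_blue below 0.002 m and distance of each of crucible, dropper, grey_stopper, red_stopper from where it was at the start of the episode below 0.03 m); the arm keeps its last pose, push and grip.
It fails at once if the plate's front edge is raised more than 10 mm (height (world z) of plate_edge above 0.02 m).
It fails at once if two keys are down at once (value of joint each of key_green, key_yellow above 0.003 m or value of joint each of key_green, key_blue above 0.003 m or value of joint each of key_yellow, key_blue above 0.003 m).
It fails at once if a small bystander is displaced by more than 30 mm (distance of any of crucible, dropper, grey_stopper, red_stopper from where it was at the start of the episode above 0.03 m).
It also fails if it takes over 54 s, if anything falls off the work surface, if the arm or the gripper's body presses on something with over 40 N, if the wrist force passes 120 N, or if a joint passes its speed limit or range.

ROBOT

A 6-joint arm with a two-finger parallel gripper is mounted at the origin on a cart in front of the work surface, level with it; the furniture and walls round the work are solid. World frame = base frame: x ahead of the robot, y to its left, z up, the work surface at z = 0. Lengths are in m, angles in degrees, forces in N, time in s.
With the tool pointing down it reaches from about 0.35 to 0.875 m from the base axis. Payload 4.2 kg.
Tool frame: the origin (TCP) lies on the centre line of the jaws, within the pads' length; the fingertips stand 25 mm ahead of it and the grasp point (between the pads) lies 6 mm ahead of it; z points along the fingers, y is the line along which they close (so a half turn about z gives the same grasp; the last joint's range is limited). The gripper opens to 87 mm and grips with 3 to 60 N. Pads are 19 mm wide; open, the fingers measure 117 mm over their backs; the gripper's body (75 mm by 190 mm) begins 51 mm behind the grasp point.
Start: joints at [-54.97, 22.042, 0.453, 0, -68.411, -14.817], TCP at [0.216, -0.586, 0.248] pointing down, gripper open.
Joint ranges: [-179.83, 179.83], [-69.29, 118.12], [-61.27, 80.66], [-181.25, 117.63], [-171.15, -9.14], [-177.46, 177.46]. Speed limits (degrees/s): [159.86, 159.86, 180, 180, 180, 180].

INTERFACE

Orientations are given as a 3x3 rotation matrix whose columns are the frame's x, y, z axes.
In Python, from station import r gives the robot as it stands.
- The arm moves only by the tool move_arm, never from a script. Its argument "series" is a list of rows, each an object with "grip": the opening, from 0 (shut) to 1 (fully open); "xyz": the shift along the tool's x, y, z in mm, a list of three; "angular": the turn, a rotation vector about the tool's x, y, z in rad, a list of three. A call has 1 to 10 rows; each row is the pose to reach, as a shift and turn from the pose commanded when the call began, along the tool's axes at that moment; what a row does not reach only later rows make up. A row lasts 1/10 s, in which the tool goes at most 50 mm and 8.59 degrees, less where a joint would pass 70% of its speed; a pose out of reach is approached as far as the arm can. A call with a gripper value outside its range is refused whole. The fingers move at their own pace and stop on an object; the grip force is fixed at half the most. Time passes only in rows, so rows that repeat a pose let the fingers close. It gives the time, the measured TCP pose, the force, the opening and the grip force at its end, in the units of the state.
- r.sense(): the state, without advancing time (a new reading comes with each control period).
- r.capture(name): name is "side" or "top" or "wrist"; returns a dict with "img" (420x560x3 uint8, red, green, blue), "camera_matrix" (3x3 intrinsics, pixels), "k1" (the pictures are not rectified: a ray, as slopes to the right and down, at radius r is drawn at 1 + k1 r^2 times it, then the intrinsics apply), "rvec" (rotation vector, rad) and "tvec" (3), from world to camera coordinates, as OpenCV has them; the wrist camera has in their place "hand_eye" (4x4, takes a point from camera to tool coordinates, whose origin is the TCP and whose axes are the flange's). Camera axes: x right, y down, z forward; pixel columns grow to the right and rows downward; lengths in m; the calibration is good to about 2 mm. A picture is of the moment at which its call begins: read the wrist's pose just before it. There is no depth.
- r.finish_job(): hands the job in; it is judged then, once.
The state is a dict: "time_s": time; "joints": joint angles; "joint_velocities": joint speeds; "effort": joint torques, N m; "tcp_pos": TCP position; "ee_rot": TCP orientation; "wrist_force": force on the tool from outside, world axes, zero at the start; "moment": the same for the moment, N m; "gripper_width": opening from 0.0 (shut) to 1.0 (fully open); "gripper_force": force on a finger pad.
Only numpy, scipy, OpenCV 4.12 (cv2) and the standard library are available. Lean on these libraries where they do the work, as an engineer would, in place of code of your own. Each camera call takes 0.05 s, during which the arm holds its last target. There are 200 camera calls.

## Working session

There is one attempt and no reset: what is moved stays moved. The work goes in short steps, Python scripts to look and compute and a tool call to move; the robot and the scene stay as the last step left them, time stands still between calls to the robot, and variables do not carry over. Pictures are saved under pics/ and viewed, at most 10 in all, crops included, and the job is handed in when it is done.

Besides the shell and the picture viewer there is one more tool, called after ">>>" in YAML: its name, and indented under it one key for each argument. move_arm: Moves the arm, as the interface text tells. Its arguments: {"type":"object","properties":{"series":{"type":"array"}},"required":["series"]}

```bash
mkdir -p pics; ls
python3 - <<'E'
from station import r
import cv2,numpy as np,pickle
s=r.sense();print(s['time_s'],s['tcp_pos'],np.round(s['ee_rot'],3).tolist(),s['gripper_width'])
for n in('top','side'):
    c=r.capture(n);pickle.dump(c,open(n+'.pkl','wb'));cv2.imwrite(f'pics/{n}0.png',c['img'][:,:,::-1])
    print(n,c['camera_matrix'],c['k1'],c['rvec'],c['tvec'])
E
```

```text
pics
0.0 [ 0.21577382 -0.58596091  0.24643539] [[-0.938, -0.345, -0.001], [-0.345, 0.938, 0.002], [0.0, 0.002, -1.0]] 1.0007273948139324
top [[525.20321118   0.         275.88936078]
 [  0.         525.20321118 219.30227306]
 [  0.           0.           1.        ]] -0.04254556663229521 [ 1.96174467 -2.21350044  0.2892563 ] [-0.07973548  0.52227713  1.28929652]
side [[479.85215228   0.         279.24125066]
 [  0.         479.85215228 210.850024  ]
 [  0.           0.           1.        ]] -0.14084831933936912 [ 2.02098645 -0.26950788  0.18487941] [-0.52355961  0.04592854  1.17252455]
```

View pics/top0.png

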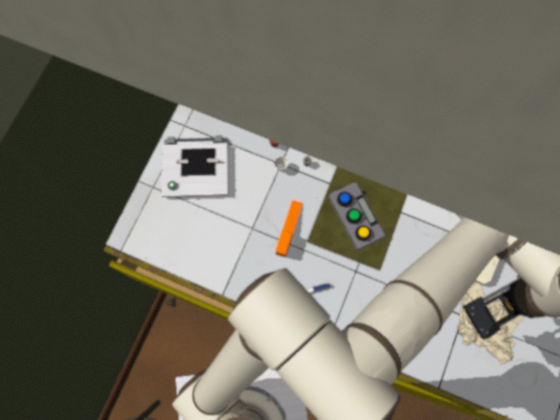

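View pics/side0.png

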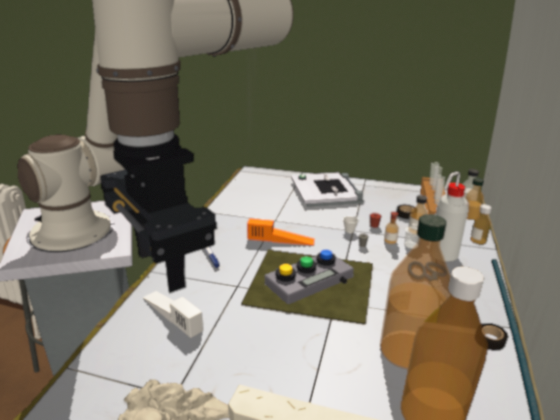

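The top view shows the stage at about (195,168), the orange wedge from (283,250) to (297,203), and keys blue (345,198), green (354,215) and yellow (363,232). Wedge candidates are orange (side 280,235) and a white look-alike (side 175,312), so I take the orange one. Next I measure by colour and crop close.

```bash
cat > h.py <<'E'
import cv2,numpy as np,pickle
from station import r
def cam(c,s=None):
    """returns R (cam->world), origin"""
    if 'hand_eye' in c:
        T=np.eye(4);T[:3,:3]=s['ee_rot'];T[:3,3]=s['tcp_pos'];M=T@np.array(c['hand_eye']);return M[:3,:3],M[:3,3]
    R=cv2.Rodrigues(np.array(c['rvec'],float))[0];return R.T,-R.T@np.array(c['tvec'],float).ravel()
def ray(c,px,z,s=None):
    """pixels -> world points on plane z"""
    d=np.array([c['k1'],0,0,0],float)
    u=cv2.undistortPoints(np.array(px,float).reshape(-1,1,2),np.array(c['camera_matrix']),d).reshape(-1,2)
    R,o=cam(c,s);v=np.c_[u,np.ones(len(u))]@R.T
    return o+v*((z-o[2])/v[:,2])[:,None]
def mask(img,h0,h1,s0=120,v0=60):
    return cv2.inRange(cv2.cvtColor(img,cv2.COLOR_RGB2HSV),(h0,s0,v0),(h1,255,255))
def blobs(m,amin=20):
    n,l,st,ce=cv2.connectedComponentsWithStats(m)
    return [(st[i,4],ce[i],l==i) for i in range(1,n) if st[i,4]>=amin]
E
python3 - <<'E'
from h import *
for n in('top','side'):
    c=pickle.load(open(n+'.pkl','rb'));im=c['img']
    for k,a,b,z in(('green',50,75,.05),('yellow',20,34,.05),('blue',100,125,.05),('orange',5,15,.02),('red',0,4,.015)):
        for A,ce,_ in blobs(mask(im,a,b,150,110 if k!='blue' else 90),15): 
            p=ray(c,[ce],z)[0]
            if .2<p[0]<1.0 and abs(p[1])<.7:print(n,k,A,ce.round(1),p.round(3))
c=pickle.load(open('top.pkl','rb'));im=c['img']
m=mask(im,5,15,150,110)
b=max(blobs(m),key=lambda t:t[0]);pts=np.argwhere(b[2])[:,::-1].astype(np.float32)
print(cv2.boxPoints(cv2.minAreaRect(pts)),ray(c,cv2.boxPoints(cv2.minAreaRect(pts)),.02).round(3))
a=cv2.resize(im[110:280,140:400],None,fx=3,fy=3,interpolation=cv2.INTER_CUBIC)
cv2.imwrite('pics/crop1.png',a[:,:,::-1])
w=r.capture('wrist');print(w['hand_eye'],w['camera_matrix'])
E
```

```text
top green 75 [353.7 214.2] [ 0.503 -0.347  0.05 ]
top yellow 98 [363.1 231.6] [ 0.453 -0.364  0.05 ]
top yellow 20 [109.  249.6] [0.485 0.297 0.05 ]
top yellow 732 [170.8 289.5] [0.363 0.144 0.05 ]
top yellow 47 [143.3 265.1] [0.434 0.21  0.05 ]
top yellow 144 [175.3 279.4] [0.387 0.131 0.05 ]
top yellow 19 [207.7 293.2] [0.342 0.052 0.05 ]
top yellow 75 [224.4 300.7] [0.319 0.012 0.05 ]
top blue 92 [344.5 197.5] [ 0.551 -0.33   0.05 ]
top orange 572 [288.7 227.9] [ 0.494 -0.175  0.02 ]
side green 72 [306.2 261.4] [ 0.499 -0.358  0.05 ]
side yellow 136 [285.2 268.6] [ 0.451 -0.373  0.05 ]
side yellow 31 [432.2 314.3] [ 0.657 -0.578  0.05 ]
side blue 80 [325.9 254.8] [ 0.547 -0.345  0.05 ]
side orange 242 [428.2 195.4] [ 0.959 -0.076  0.02 ]
side orange 24 [375.  216.4] [ 0.752 -0.158  0.02 ]
side orange 890 [273.9 233.6] [ 0.48 -0.18  0.02]
side orange 19 [409.8 294. ] [ 0.673 -0.478  0.02 ]
side orange 137 [453.  311.9] [ 0.724 -0.551  0.02 ]
side orange 21 [467.7 311.1] [ 0.753 -0.558  0.02 ]
side orange 18 [469.9 325.9] [ 0.731 -0.596  0.02 ]
side orange 29 [425.3 329.5] [ 0.648 -
[... 212 characters left out ...]
66  0.02]
side orange 168 [416.8 351.3] [ 0.605 -0.625  0.02 ]
side orange 69 [449.2 354.9] [ 0.653 -0.649  0.02 ]
[[274.50003 252.5    ]
 [292.1     199.70001]
 [302.6     203.20001]
 [285.00003 256.     ]] [[ 0.432 -0.129  0.02 ]
 [ 0.571 -0.194  0.02 ]
 [ 0.557 -0.221  0.02 ]
 [ 0.419 -0.155  0.02 ]]
[[ 1.21428636e-03 -9.66370733e-01 -2.57150017e-01  7.05203311e-02]
 [ 9.99998979e-01  9.79810936e-04  1.03995522e-03 -3.89861410e-05]
 [-7.53023892e-04 -2.57151017e-01  9.66370937e-01 -1.37001063e-01]
 [ 0.00000000e+00  0.00000000e+00  0.00000000e+00  1.00000000e+00]] [[327.33609325   0.         277.28285803]
 [  0.         327.33609325 208.66338303]
 [  0.           0.           1.        ]]
```

View pics/crop1.png

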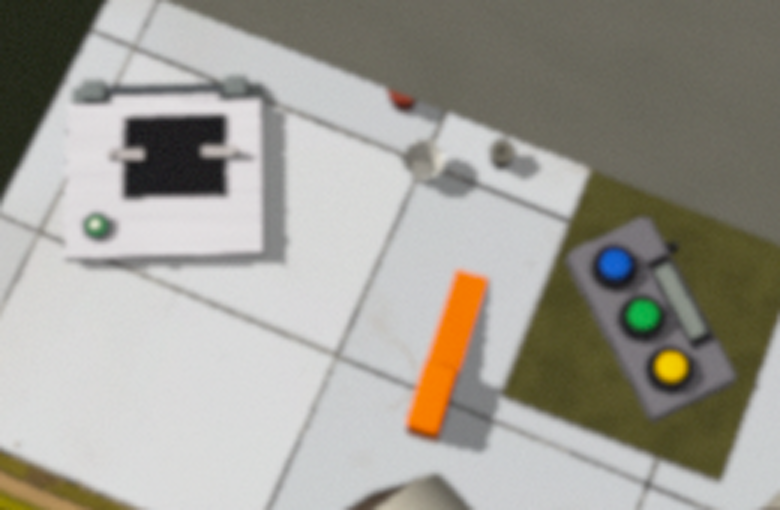

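The crop confirms the orange wedge, with its block at crop (430,400) and thin nose at (472,280). The stage has its hinge at the top (165,88) and its front edge from (65,258) to (262,252). Key order from the far end is blue, green, yellow. I go above green with the gripper shut and look again.

>>> move_arm:
  series:
    - {"grip": 0,"xyz": [-50,17,0],"angular": [0,0,0]}
    - {"grip": 0,"xyz": [-100,35,10],"angular": [0,0,0]}
    - {"grip": 0,"xyz": [-150,52,15],"angular": [0,0,0]}
    - {"grip": 0,"xyz": [-195,68,20],"angular": [0,0,0]}
    - {"grip": 0,"xyz": [-240,84,25],"angular": [0,0,0]}
    - {"grip": 0,"xyz": [-285,100,30],"angular": [0,0,0]}
    - {"grip": 0,"xyz": [-325,113,40],"angular": [0,0,0]}
    - {"grip": 0,"xyz": [-351,122,50],"angular": [0,0,0]}
    - {"grip": 0,"xyz": [-351,122,50],"angular": [0,0,0]}
    - {"grip": 0,"xyz": [-351,122,50],"angular": [0,0,0]}

```text
time_s: 1.15
tcp_pos: [0.5032, -0.3502, 0.1969]
ee_rot: [[-0.938, -0.347, -0.002], [-0.347, 0.938, 0.0], [0.001, 0.001, -1.0]]
wrist_force: [0.1, -1.2, 0.6]
gripper_width: 0.175
gripper_force: 0.0
```

Run:
```python
from h import *
s=r.sense();c=r.capture('wrist');im=c['img'];cv2.imwrite('pics/w1.png',im[:,:,::-1])
R=np.array(s['ee_rot']);p=np.array(s['tcp_pos']);print(s['time_s'],p.round(4),R.round(3).tolist(),s['wrist_force'],s['gripper_width'])
for k,a,b in(('green',50,75),('yellow',20,34),('blue',100,125)):
    for A,ce,_ in blobs(mask(im,a,b,150,90),150):
        q=ray(c,[ce],.05,s)[0];print(k,A,ce.round(1),q.round(4),'tool mm',(R.T@(q-p)*1000).round(1))
c=pickle.load(open('top.pkl','rb'))
e=ray(c,[[161.7,196],[227.3,194]],.022);print('edge',e.round(3));
```

```text
1.15 [ 0.5032 -0.3502  0.1969] [[-0.938, -0.347, -0.002], [-0.347, 0.938, 0.0], [0.001, 0.001, -1.0]] [ 0.10102767 -1.22326256  0.61610071] 0.17510517560653804
green 626 [279.1 203.6] [ 0.5027 -0.3482  0.05  ] tool mm [ -0.4   1.9 146.9]
yellow 204 [552.6  10.2] [ 0.2612 -0.1884  0.05  ] tool mm [170.7 235.5 147.4]
yellow 735 [280.6 145.4] [ 0.4541 -0.365   0.05  ] tool mm [ 51.   3. 147.]
yellow 241 [228.  283.2] [ 0.5936 -0.3667  0.05  ] tool mm [-79.2 -47.  146.8]
yellow 233 [326.5 283.9] [ 0.5614 -0.2777  0.05  ] tool mm [-79.9  47.7 146.9]
yellow 4015 [289.8 330.2] [ 0.6221 -0.2921  0.05  ] tool mm [-131.8   13.1  146.8]
blue 437 [449.7  68. ] [ 0.3432 -0.2552  0.05  ] tool mm [116.9 144.5 147.2]
blue 576 [277.8 255.6] [ 0.55   -0.3319  0.05  ] tool mm [-50.4   0.8 146.9]
edge [[ 0.623  0.156  0.022]
 [ 0.607 -0.021  0.022]]
```

View pics/w1.png

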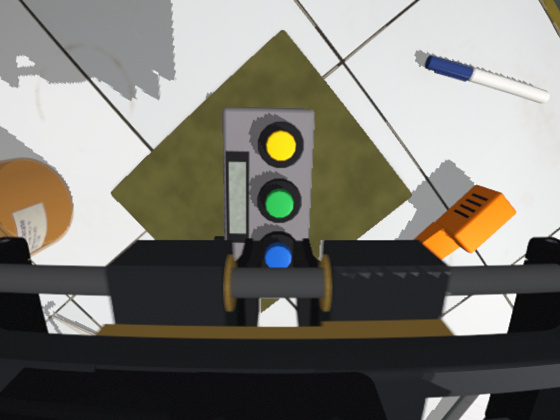

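The wrist view shows green (279,204), yellow (281,145) and blue (278,256) below the tool. All three agree with the top camera, so I press green.

>>> move_arm:
  series:
    - {"grip": 0,"xyz": [0,2,45],"angular": [0,0,0]}
    - {"grip": 0,"xyz": [0,2,90],"angular": [0,0,0]}
    - {"grip": 0,"xyz": [0,2,110],"angular": [0,0,0]}
    - {"grip": 0,"xyz": [0,2,118],"angular": [0,0,0]}
    - {"grip": 0,"xyz": [0,2,123],"angular": [0,0,0]}
    - {"grip": 0,"xyz": [0,2,127],"angular": [0,0,0]}
    - {"grip": 0,"xyz": [0,2,127],"angular": [0,0,0]}
    - {"grip": 0,"xyz": [0,2,127],"angular": [0,0,0]}

```text
time_s: 2.0
tcp_pos: [0.5031, -0.3496, 0.0722]
ee_rot: [[-0.938, -0.346, 0.002], [-0.346, 0.938, -0.001], [-0.002, -0.002, -1.0]]
wrist_force: [-1.5, -1.3, 2.9]
gripper_width: 0.005
gripper_force: 1.3
```

>>> move_arm:
  series:
    - {"grip": 0,"xyz": [0,0,2],"angular": [0,0,0]}
    - {"grip": 0,"xyz": [0,0,3],"angular": [0,0,0]}
    - {"grip": 0,"xyz": [0,0,3],"angular": [0,0,0]}
    - {"grip": 0,"xyz": [0,0,3],"angular": [0,0,0]}

```text
time_s: 2.4
tcp_pos: [0.5033, -0.3494, 0.0694]
ee_rot: [[-0.938, -0.346, 0.002], [-0.346, 0.938, -0.002], [-0.001, -0.002, -1.0]]
wrist_force: [-2.3, -2.1, 9.0]
gripper_width: 0.009
gripper_force: 4.1
```

Force 9 N means it is fully pressed. Now up, over to yellow and down.

>>> move_arm:
  series:
    - {"grip": 0,"xyz": [0,0,-12],"angular": [0,0,0]}
    - {"grip": 0,"xyz": [0,0,-22],"angular": [0,0,0]}
    - {"grip": 0,"xyz": [26,1,-22],"angular": [0,0,0]}
    - {"grip": 0,"xyz": [51,1,-22],"angular": [0,0,0]}
    - {"grip": 0,"xyz": [51,1,-22],"angular": [0,0,0]}
    - {"grip": 0,"xyz": [51,1,-10],"angular": [0,0,0]}
    - {"grip": 0,"xyz": [51,1,-4],"angular": [0,0,0]}
    - {"grip": 0,"xyz": [51,1,0],"angular": [0,0,0]}
    - {"grip": 0,"xyz": [51,1,0],"angular": [0,0,0]}
    - {"grip": 0,"xyz": [51,1,0],"angular": [0,0,0]}

```text
time_s: 3.4
tcp_pos: [0.4551, -0.3654, 0.0693]
ee_rot: [[-0.938, -0.347, -0.0], [-0.347, 0.938, -0.001], [0.001, -0.001, -1.0]]
wrist_force: [-2.8, 3.2, 12.0]
gripper_width: 0.001
gripper_force: 6.6
```

Yellow is fully down. Up, and across to blue (102 mm back along the row), higher than the green key.

>>> move_arm:
  series:
    - {"grip": 0,"xyz": [0,0,-12],"angular": [0,0,0]}
    - {"grip": 0,"xyz": [0,0,-26],"angular": [0,0,0]}
    - {"grip": 0,"xyz": [-35,-1,-26],"angular": [0,0,0]}
    - {"grip": 0,"xyz": [-70,-2,-26],"angular": [0,0,0]}
    - {"grip": 0,"xyz": [-102,-2,-26],"angular": [0,0,0]}
    - {"grip": 0,"xyz": [-102,-2,-26],"angular": [0,0,0]}
    - {"grip": 0,"xyz": [-102,-2,-12],"angular": [0,0,0]}
    - {"grip": 0,"xyz": [-102,-2,-4],"angular": [0,0,0]}
    - {"grip": 0,"xyz": [-102,-2,0],"angular": [0,0,0]}
    - {"grip": 0,"xyz": [-102,-2,0],"angular": [0,0,0]}

```text
time_s: 4.4
tcp_pos: [0.5499, -0.3318, 0.0693]
ee_rot: [[-0.938, -0.346, -0.001], [-0.346, 0.938, 0.0], [0.001, 0.001, -1.0]]
wrist_force: [-1.8, 5.8, 13.0]
gripper_width: 0.005
gripper_force: 6.5
```

>>> move_arm:
  series:
    - {"grip": 0,"xyz": [0,0,0],"angular": [0,0,0]}

```text
time_s: 4.5
tcp_pos: [0.5499, -0.3318, 0.0693]
ee_rot: [[-0.938, -0.345, -0.0], [-0.345, 0.938, 0.001], [0.0, 0.001, -1.0]]
wrist_force: [-2.6, 5.8, 12.5]
gripper_width: 0.008
gripper_force: 6.1
```

All three keys are done. Next I rise, move over the wedge's block, and turn so the camera sits on the nose side, where it can see forward.

>>> move_arm:
  series:
    - {"grip": 0,"xyz": [0,0,-45],"angular": [0,0,0]}
    - {"grip": 0,"xyz": [0,0,-90],"angular": [0,0,-0.14]}
    - {"grip": 0,"xyz": [5,30,-120],"angular": [0,0,-0.28]}
    - {"grip": 0.5,"xyz": [10,65,-130],"angular": [0,0,-0.42]}
    - {"grip": 1,"xyz": [15,100,-130],"angular": [0,0,-0.56]}
    - {"grip": 1,"xyz": [20,135,-130],"angular": [0,0,-0.7]}
    - {"grip": 1,"xyz": [25,170,-130],"angular": [0,0,-0.84]}
    - {"grip": 1,"xyz": [30,200,-130],"angular": [0,0,-0.98]}
    - {"grip": 1,"xyz": [30,200,-130],"angular": [0,0,-1.12]}
    - {"grip": 1,"xyz": [30,200,-130],"angular": [0,0,-1.26]}

```text
time_s: 5.5
tcp_pos: [0.4516, -0.1546, 0.1969]
ee_rot: [[0.048, -0.999, -0.002], [-0.999, -0.048, 0.0], [-0.0, 0.002, -1.0]]
wrist_force: [-0.3, 0.1, -0.4]
gripper_width: 0.558
gripper_force: 0.0
```

>>> move_arm:
  series:
    - {"grip": 1,"xyz": [0,0,0],"angular": [0,0,-0.14]}
    - {"grip": 1,"xyz": [0,0,0],"angular": [0,0,-0.28]}
    - {"grip": 1,"xyz": [0,0,0],"angular": [0,0,-0.42]}
    - {"grip": 1,"xyz": [0,0,0],"angular": [0,0,-0.56]}
    - {"grip": 1,"xyz": [0,0,0],"angular": [0,0,-0.7]}
    - {"grip": 1,"xyz": [0,0,0],"angular": [0,0,-0.84]}
    - {"grip": 1,"xyz": [0,0,0],"angular": [0,0,-0.98]}
    - {"grip": 1,"xyz": [0,0,0],"angular": [0,0,-1.1]}
    - {"grip": 1,"xyz": [0,0,0],"angular": [0,0,-1.1]}
    - {"grip": 1,"xyz": [0,0,0],"angular": [0,0,-1.1]}

```text
time_s: 6.5
tcp_pos: [0.4525, -0.1552, 0.1969]
ee_rot: [[0.908, -0.419, -0.001], [-0.419, -0.908, 0.0], [-0.001, 0.0, -1.0]]
wrist_force: [0.4, -1.2, -0.1]
gripper_width: 0.998
gripper_force: 0.0
```

Run:
```python
from h import *
s=r.sense();c=r.capture('wrist');im=c['img'];cv2.imwrite('pics/w2.png',im[:,:,::-1])
pickle.dump((c,s),open('w2.pkl','wb'))
R=np.array(s['ee_rot']);p=np.array(s['tcp_pos']);print(s['time_s'],p.round(4),R.round(3).tolist(),np.round(s['joints'],1),s['gripper_width'])
for A,ce,b in blobs(mask(im,4,15,170,60),150):
    pts=np.argwhere(b)[:,::-1].astype(np.float32)
    print(A,ce,cv2.boxPoints(cv2.minAreaRect(pts)).round(1).tolist())
```

```text
6.5 [ 0.4525 -0.1552  0.1969] [[0.908, -0.419, -0.001], [-0.419, -0.908, 0.0], [-0.001, 0.0, -1.0]] [  0.6  10.5 -23.8  -0.  -55.8  64.7] 0.9975409732016539
5405 [274.84588344 144.25383904] [[259.0, 57.0], [291.0, 57.0], [291.0, 230.0], [259.0, 230.0]]
```

View pics/w2.png

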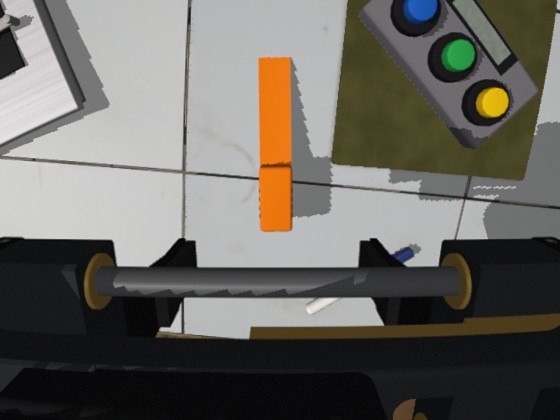

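The wrist view has the wedge straight ahead: nose at row 57, the block's step at row 166, its rear at row 230, columns 259–291, no skew. Now the shifts.

Run:
```python
from h import *
c,s=pickle.load(open('w2.pkl','rb'));R=np.array(s['ee_rot']);p=np.array(s['tcp_pos'])
f=lambda px,z:((ray(c,px,z,s)-p)@R*1000).round(1)
print('nose',f([[259,57],[291,57]],.003));print('block top',f([[260.5,167],[291.5,167],[260.5,230.5],[291.5,230.5]],.045))
```

```text
nose [[130.2 -17.2 193.7]
 [130.2  13.  193.7]]
block top [[ 30.9 -14.6 151.9]
 [ 31.   12.8 151.9]
 [-28.2 -15.3 151.9]
 [-28.2  13.5 152. ]]
```

>>> move_arm:
  series:
    - {"grip": 1,"xyz": [1,-1,45],"angular": [0,0,0]}
    - {"grip": 1,"xyz": [1,-1,90],"angular": [0,0,0]}
    - {"grip": 1,"xyz": [1,-1,130],"angular": [0,0,0]}
    - {"grip": 1,"xyz": [1,-1,155],"angular": [0,0,0]}
    - {"grip": 1,"xyz": [1,-1,164],"angular": [0,0,0]}
    - {"grip": 1,"xyz": [1,-1,164],"angular": [0,0,0]}
    - {"grip": 0.2,"xyz": [1,-1,164],"angular": [0,0,0]}
    - {"grip": 0.2,"xyz": [1,-1,164],"angular": [0,0,0]}
    - {"grip": 0.2,"xyz": [1,-1,164],"angular": [0,0,0]}
    - {"grip": 0.2,"xyz": [1,-1,164],"angular": [0,0,0]}

```text
time_s: 7.55
tcp_pos: [0.4553, -0.1543, 0.0345]
ee_rot: [[0.909, -0.416, 0.002], [-0.416, -0.909, 0.0], [0.002, -0.001, -1.0]]
wrist_force: [0.6, 0.4, -0.1]
gripper_width: 0.719
gripper_force: 0.0
```

>>> move_arm:
  series:
    - {"grip": 0,"xyz": [0,0,0],"angular": [0,0,0]}
    - {"grip": 0,"xyz": [0,0,0],"angular": [0,0,0]}
    - {"grip": 0,"xyz": [0,0,0],"angular": [0,0,0]}
    - {"grip": 0,"xyz": [0,0,0],"angular": [0,0,0]}

```text
time_s: 7.95
tcp_pos: [0.4548, -0.1543, 0.0335]
ee_rot: [[0.909, -0.416, -0.0], [-0.416, -0.909, -0.0], [-0.0, 0.0, -1.0]]
wrist_force: [-1.4, -0.7, 0.3]
gripper_width: 0.358
gripper_force: 0.0
```

>>> move_arm:
  series:
    - {"grip": 0,"xyz": [0,0,0],"angular": [0,0,0]}
    - {"grip": 0,"xyz": [0,0,0],"angular": [0,0,0]}
    - {"grip": 0,"xyz": [0,0,0],"angular": [0,0,0]}

```text
time_s: 8.25
tcp_pos: [0.4548, -0.1543, 0.0335]
ee_rot: [[0.909, -0.416, -0.0], [-0.416, -0.909, -0.0], [-0.0, 0.0, -1.0]]
wrist_force: [-0.3, 0.5, -0.6]
gripper_width: 0.346
gripper_force: 30.0
```

>>> move_arm:
  series:
    - {"grip": 0,"xyz": [-10,-20,0],"angular": [0,0,0]}
    - {"grip": 0,"xyz": [-26,-50,0],"angular": [0,0,-0.04]}
    - {"grip": 0,"xyz": [-42,-80,0],"angular": [0,0,-0.1]}
    - {"grip": 0,"xyz": [-58,-110,0],"angular": [0,0,-0.16]}
    - {"grip": 0,"xyz": [-75,-140,0],"angular": [0,0,-0.22]}
    - {"grip": 0,"xyz": [-91,-170,0],"angular": [0,0,-0.28]}
    - {"grip": 0,"xyz": [-105,-197,0],"angular": [0,0,-0.34]}
    - {"grip": 0,"xyz": [-111,-210,0],"angular": [0,0,-0.34]}
    - {"grip": 0,"xyz": [-111,-210,0],"angular": [0,0,-0.34]}
    - {"grip": 0,"xyz": [-111,-210,0],"angular": [0,0,-0.34]}

```text
time_s: 9.25
tcp_pos: [0.4412, 0.0827, 0.0335]
ee_rot: [[0.996, -0.089, 0.0], [-0.089, -0.996, 0.0], [0.0, -0.0, -1.0]]
wrist_force: [1.1, 0.9, 0.5]
gripper_width: 0.345
gripper_force: 30.0
```

Run:
```python
from h import *
s=r.sense();c=r.capture('wrist');im=c['img'];cv2.imwrite('pics/w3.png',im[:,:,::-1])
pickle.dump((c,s),open('w3.pkl','wb'))
print(s['time_s'],np.array(s['tcp_pos']).round(4),np.round(s['ee_rot'],3).tolist(),s['gripper_width'],s['gripper_force'])
t=r.capture('top');cv2.imwrite('pics/t3.png',cv2.resize(t['img'][110:280,120:340],None,fx=3,fy=3,interpolation=cv2.INTER_CUBIC)[:,:,::-1]);pickle.dump(t,open('t3.pkl','wb'))
```

```text
9.25 [0.4412 0.0827 0.0335] [[0.996, -0.089, 0.0], [-0.089, -0.996, 0.0], [0.0, -0.0, -1.0]] 0.34478141213009683 29.974469436819753
```

View pics/w3.png

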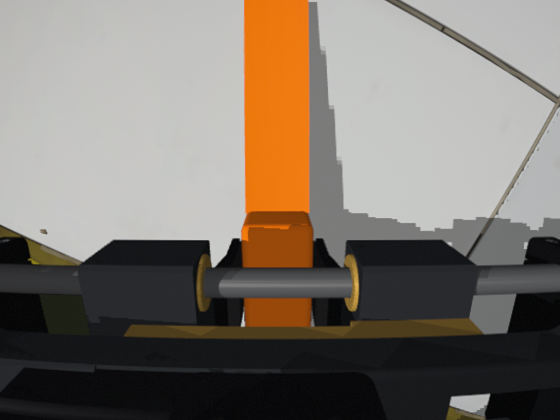

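The wedge is held straight in the jaws (columns 245–309), but the stage lies outside the wrist's view. I check the top and side cameras.

Run:
```python
from h import *
s=r.sense();a=cv2.imread('pics/t3.png');c=r.capture('side');pickle.dump(c,open('s3.pkl','wb'))
b=cv2.resize(c['img'][160:260,200:400],None,fx=3,fy=3,interpolation=cv2.INTER_CUBIC)[:,:,::-1]
o=np.zeros((600,800,3),np.uint8);a=cv2.resize(a,(388,300));o[:300,:388]=a;o[300:,:600]=b
t=pickle.load(open('top.pkl','rb'))['img'][125:212,150:240];o[:300,400:710]=cv2.resize(t,(310,300),interpolation=cv2.INTER_CUBIC)[:,:,::-1]
cv2.imwrite('pics/m3.png',o)
```

```text
(no output)
```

View pics/m3.png

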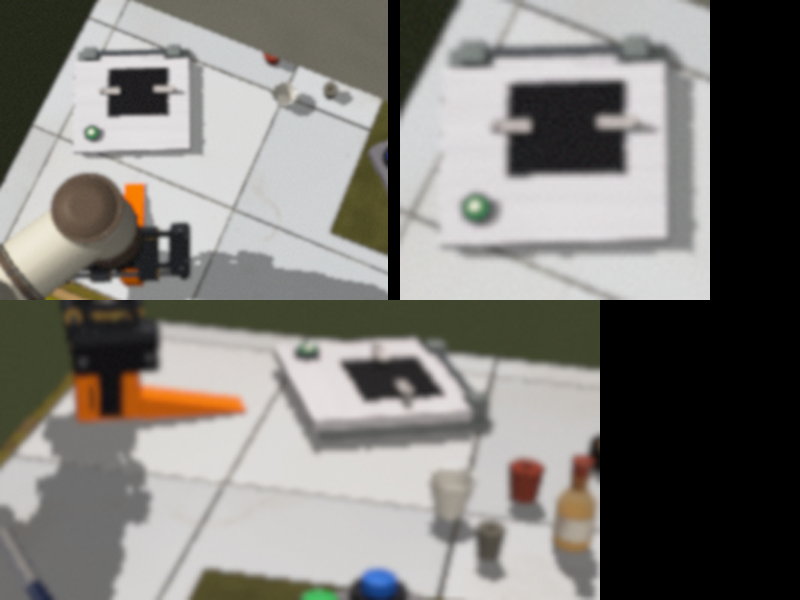

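Top crop: plate corners at about (442,243), (668,238), (668,62) and (445,68) of the panel. Side crop: front near (318,432), front far (278,350). The wedge nose is at (243,405) and nothing has been disturbed.

Run:
```python
from h import *
t=pickle.load(open('top.pkl','rb'));f=lambda u,v:[150+(u-400)*90/310,125+v*87/300]
q=ray(t,[f(442,243),f(668,238),f(668,62),f(445,68)],.022);print(q.round(4))
n=lambda a,b:np.linalg.norm(q[a]-q[b]).round(4);print(n(0,1),n(1,2),n(2,3),n(3,0))
c=pickle.load(open('s3.pkl','rb'));g=lambda u,v:[200+u/3,160+(v-300)/3]
p=ray(c,[g(278,350),g(318,432),g(475,412)],.022);print(p.round(4))
for n_,m in (('top',q[:2]),('side',p[:2])):
    d=m[0]-m[1];print(n_,'mid',m.mean(0).round(4),'yaw',np.degrees(np.arctan2(-d[0],d[1])).round(1))
e=q[2:].mean(0)-q[:2].mean(0);print('depth-axis yaw',np.degrees(np.arctan2(e[1],e[0])),'centre-75',(q.mean(0)-.075*e/np.linalg.norm(e)).round(4))
# wedge nose as seen by both cameras vs expected
s=r.sense();P=np.array(s['tcp_pos']);X=np.array(s['ee_rot'])[:,0];print('nose exp',P+.129*X,'top',ray(pickle.load(open('t3.pkl','rb')),[[120+135*220/388,110+185*170/300]],.003),'side',ray(c,[g(244,407)],.002))
```

```text
[[ 0.6243  0.1546  0.022 ]
 [ 0.6069 -0.0226  0.022 ]
 [ 0.7552 -0.037   0.022 ]
 [ 0.772   0.1427  0.022 ]]
0.1781 0.149 0.1805 0.1482
[[ 0.6243  0.1395  0.022 ]
 [ 0.6031 -0.0497  0.022 ]
 [ 0.7563 -0.0446  0.022 ]]
top mid [0.6156 0.066  0.022 ] yaw -5.6
side mid [0.6137 0.0449 0.022 ] yaw -6.4
depth-axis yaw -5.061426264542546 centre-75 [0.6149 0.066  0.022 ]
nose exp [0.56960113 0.07024101 0.0335119 ] top [[0.56429131 0.06865496 0.003     ]] side [[0.56629636 0.05846214 0.002     ]]
```

The top view puts the edge middle at (0.615, 0.066), yaw about -5.2°. The wedge is already lined up, with its nose about 45 mm short. Expected first lift is about 80 mm ahead and 4 mm lift at about 100 mm. I advance 70 mm first.

>>> move_arm:
  series:
    - {"grip": 0,"xyz": [20,0,0],"angular": [0,0,0]}
    - {"grip": 0,"xyz": [40,0,0],"angular": [0,0,0]}
    - {"grip": 0,"xyz": [55,0,0],"angular": [0,0,0]}
    - {"grip": 0,"xyz": [65,0,0],"angular": [0,0,0]}
    - {"grip": 0,"xyz": [70,0,0],"angular": [0,0,0]}
    - {"grip": 0,"xyz": [70,0,0],"angular": [0,0,0]}
    - {"grip": 0,"xyz": [70,0,0],"angular": [0,0,0]}

```text
time_s: 10.1
tcp_pos: [0.511, 0.0763, 0.0335]
ee_rot: [[0.996, -0.089, 0.001], [-0.089, -0.996, 0.0], [0.001, -0.0, -1.0]]
wrist_force: [1.2, -0.7, 0.6]
gripper_width: 0.341
gripper_force: 30.0
```

>>> move_arm:
  series:
    - {"grip": 0,"xyz": [2,0,0],"angular": [0,0,0]}
    - {"grip": 0,"xyz": [4,0,0],"angular": [0,0,0]}
    - {"grip": 0,"xyz": [5,0,0],"angular": [0,0,0]}
    - {"grip": 0,"xyz": [5,0,0],"angular": [0,0,0]}

```text
time_s: 10.5
tcp_pos: [0.5156, 0.0761, 0.0335]
ee_rot: [[0.996, -0.089, -0.001], [-0.089, -0.996, -0.0], [-0.0, 0.0, -1.0]]
wrist_force: [-1.9, -0.6, 2.5]
gripper_width: 0.343
gripper_force: 30.0
```

>>> move_arm:
  series:
    - {"grip": 0,"xyz": [2,0,0],"angular": [0,0,0]}
    - {"grip": 0,"xyz": [4,0,0],"angular": [0,0,0]}
    - {"grip": 0,"xyz": [5,0,0],"angular": [0,0,0]}
    - {"grip": 0,"xyz": [5,0,0],"angular": [0,0,0]}

```text
time_s: 10.9
tcp_pos: [0.5211, 0.0757, 0.0335]
ee_rot: [[0.996, -0.089, 0.0], [-0.089, -0.996, 0.0], [0.0, -0.0, -1.0]]
wrist_force: [-2.1, 0.5, 2.6]
gripper_width: 0.344
gripper_force: 30.0
```

>>> move_arm:
  series:
    - {"grip": 0,"xyz": [2,0,0],"angular": [0,0,0]}
    - {"grip": 0,"xyz": [4,0,0],"angular": [0,0,0]}
    - {"grip": 0,"xyz": [5,0,0],"angular": [0,0,0]}
    - {"grip": 0,"xyz": [5,0,0],"angular": [0,0,0]}

```text
time_s: 11.3
tcp_pos: [0.5248, 0.0752, 0.0335]
ee_rot: [[0.996, -0.089, -0.002], [-0.089, -0.996, -0.0], [-0.002, 0.001, -1.0]]
wrist_force: [-6.0, 1.9, 5.8]
gripper_width: 0.347
gripper_force: 30.0
```

>>> move_arm:
  series:
    - {"grip": 0,"xyz": [2,0,0],"angular": [0,0,0]}
    - {"grip": 0,"xyz": [4,0,0],"angular": [0,0,0]}
    - {"grip": 0,"xyz": [5,0,0],"angular": [0,0,0]}
    - {"grip": 0,"xyz": [5,0,0],"angular": [0,0,0]}

```text
time_s: 11.7
tcp_pos: [0.5269, 0.0742, 0.0335]
ee_rot: [[0.996, -0.089, -0.008], [-0.089, -0.996, -0.002], [-0.008, 0.003, -1.0]]
wrist_force: [-12.8, 2.9, 12.7]
gripper_width: 0.339
gripper_force: 30.0
```

Contact came at about 35 mm past the edge, as expected. The drag is tipping the tool slightly nose-down and pressing the wedge onto the table (fz 12.7 N). I relieve that with a small rise and nose-up pitch.

>>> move_arm:
  series:
    - {"grip": 0,"xyz": [-2,0,-1],"angular": [0,0.006,0]}
    - {"grip": 0,"xyz": [-2,0,-1.5],"angular": [0,0.012,0]}
    - {"grip": 0,"xyz": [-2,0,-1.5],"angular": [0,0.012,0]}
    - {"grip": 0,"xyz": [-2,0,-1.5],"angular": [0,0.012,0]}

```text
time_s: 12.1
tcp_pos: [0.527, 0.0744, 0.0338]
ee_rot: [[0.996, -0.089, 0.007], [-0.089, -0.996, -0.003], [0.008, 0.002, -1.0]]
wrist_force: [-4.1, 1.3, -5.0]
gripper_width: 0.343
gripper_force: 30.0
```

>>> move_arm:
  series:
    - {"grip": 0,"xyz": [2,0,0],"angular": [0,0,0]}
    - {"grip": 0,"xyz": [4,0,0],"angular": [0,0,0]}
    - {"grip": 0,"xyz": [5,0,0],"angular": [0,0,0]}
    - {"grip": 0,"xyz": [5,0,0],"angular": [0,0,0]}

```text
time_s: 12.5
tcp_pos: [0.5323, 0.0738, 0.0339]
ee_rot: [[0.996, -0.09, 0.008], [-0.09, -0.996, -0.002], [0.008, 0.002, -1.0]]
wrist_force: [-5.6, 0.6, -6.1]
gripper_width: 0.341
gripper_force: 30.0
```

Run:
```python
from h import *
c=r.capture('side');a=c['img'][150:250,210:410]
w=r.capture('wrist')['img'];o=np.zeros((600,800,3),np.uint8)
o[:400]=cv2.resize(a,(800,400),interpolation=cv2.INTER_CUBIC)[:,:,::-1];o[400:,:533]=cv2.resize(w[:210],(533,200))[:,:,::-1];cv2.imwrite('pics/m4.png',o)
```

```text
(no output)
```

View pics/m4.png

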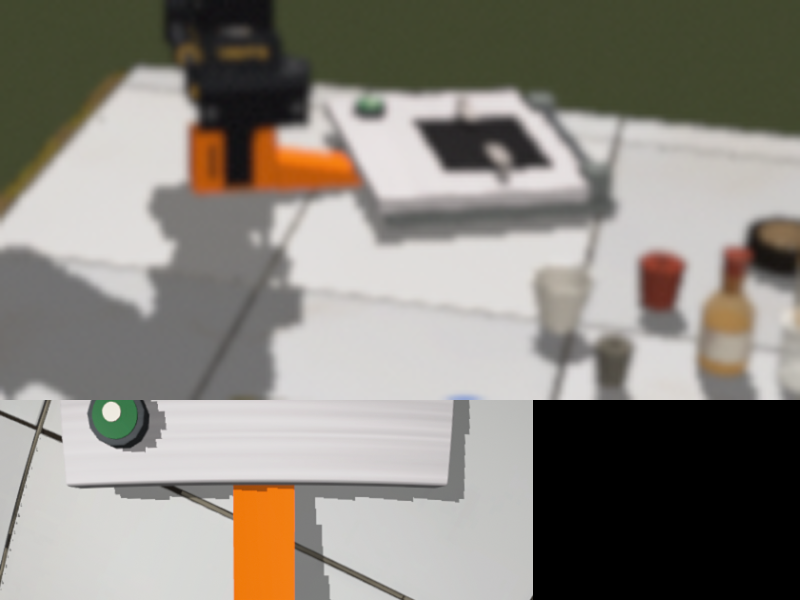

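The wrist view shows the plate's front edge square (columns 68–450) with the wedge entering at its middle (234–295). The side view shows no bystander touched. I ease the pitch toward neutral, push a little more, then measure where the edge sits on the ramp.

>>> move_arm:
  series:
    - {"grip": 0,"xyz": [2,0,0.3],"angular": [0,-0.003,0]}
    - {"grip": 0,"xyz": [4,0,0.6],"angular": [0,-0.005,0]}
    - {"grip": 0,"xyz": [6,0,0.6],"angular": [0,-0.005,0]}
    - {"grip": 0,"xyz": [6,0,0.6],"angular": [0,-0.005,0]}
    - {"grip": 0,"xyz": [6,0,0.6],"angular": [0,-0.005,0]}

```text
time_s: 13.1
tcp_pos: [0.5397, 0.0738, 0.0344]
ee_rot: [[0.996, -0.089, 0.007], [-0.089, -0.996, -0.001], [0.007, 0.0, -1.0]]
wrist_force: [-4.4, -1.2, -5.7]
gripper_width: 0.348
gripper_force: 30.0
```

Run:
```python
from h import *
s=r.sense();c=r.capture('wrist');im=c['img'];R=np.array(s['ee_rot']);p=np.array(s['tcp_pos'])
m=mask(im,4,15,150,50);print('top rows of orange',[int(np.argmax(m[:,u]>0)) for u in(255,270,285,300)])
g=cv2.cvtColor(im,cv2.COLOR_RGB2GRAY).astype(int)
v=np.mean([np.argmax(m[:,u]>0) for u in(255,265,275,285,295)])
Rc,o=cam(c,s)
# ray vs ramp plane, tool frame (TCP ~ block mid, wedge x=-50 at tool x=0; world z flat)
a=ray(c,[[277,v]],0.,s)[0];d=a-o
f=lambda t:(lambda q:q[2]-(.003+(.13-((q-p)@R)[0])/5))(o+t*d)
from scipy.optimize import brentq
q=o+brentq(f,.3,1)*d;print('edge on ramp: tool x mm',((q-p)@R*1000).round(1),'world',q.round(4),'lift mm',(q[2]-.010)*1000)
# lower edge corners, lift from rows elsewhere
for u in(110,150,380,430):print(u,g[70:130,u].tolist())
```

```text
top rows of orange [106, 105, 106, 106]
edge on ramp: tool x mm [77.  -0.  21.3] world [0.6166 0.067  0.0136] lift mm 3.591882612608269
110 [222, 221, 219, 218, 217, 216, 215, 216, 217, 217, 218, 218, 219, 219, 219, 220, 220, 220, 219, 219, 218, 218, 219, 220, 220, 220, 220, 221, 221, 221, 222, 221, 212, 181, 150, 108, 78, 149, 202, 214, 213, 213, 212, 211, 211, 213, 212, 212, 212, 212, 213, 212, 213, 212, 212, 213, 213, 212, 212, 212]
150 [132, 208, 219, 216, 216, 215, 214, 216, 216, 217, 218, 219, 219, 219, 219, 219, 218, 219, 218, 218, 218, 218, 219, 220, 220, 221, 221, 222, 221, 220, 221, 209, 180, 150, 110, 74, 94, 115, 120, 120, 120, 120, 120, 120, 120, 120, 119, 132, 208, 215, 212, 213, 212, 212, 212, 213, 213, 213, 213, 212]
380 [208, 208, 208, 208, 207, 206, 206, 207, 207, 208, 208, 207, 207, 208, 207, 209, 208, 209, 210, 211, 211, 213, 215, 217, 217, 219, 218, 215, 213, 211, 207, 189, 168, 149, 100, 76, 99, 122, 122, 121, 121, 122, 121, 122, 122, 122, 121, 121, 120, 124, 173, 203, 204, 203, 203, 202, 203, 203, 203, 204]
430 [204, 203, 204, 203, 204, 204, 202, 202, 203, 202, 202, 203, 201, 200, 202, 202, 202, 202, 204, 204, 204, 206, 208, 210, 211, 213, 213, 214, 211, 208, 206, 203, 191, 170, 154, 108, 74, 87, 120, 121, 120, 121, 120, 120, 120, 120, 121, 120, 120, 119, 124, 174, 198, 200, 198, 198, 199, 199, 199, 199]
```

By the ramp the lift is 3.6 mm, but fz of -5.7 N suggests the gripper is carrying some of the load. I set the wedge down flat.

>>> move_arm:
  series:
    - {"grip": 0,"xyz": [0,0,0.5],"angular": [0,-0.003,0]}
    - {"grip": 0,"xyz": [0,0,1],"angular": [0,-0.006,0]}
    - {"grip": 0,"xyz": [0,0,1],"angular": [0,-0.006,0]}
    - {"grip": 0,"xyz": [0,0,1],"angular": [0,-0.006,0]}

```text
time_s: 13.55
tcp_pos: [0.5398, 0.0739, 0.034]
ee_rot: [[0.996, -0.089, 0.001], [-0.089, -0.996, -0.0], [0.001, -0.0, -1.0]]
wrist_force: [-5.9, -0.6, -1.8]
gripper_width: 0.341
gripper_force: 30.0
```

```bash
cat > e.py <<'E'
from h import *
from scipy.optimize import brentq
s=r.sense();c=r.capture('wrist');im=c['img'];R=np.array(s['ee_rot']);p=np.array(s['tcp_pos'])
m=mask(im,4,15,150,50);v=np.mean([np.argmax(m[:,u]>0) for u in(255,265,275,285,295)])
Rc,o=cam(c,s);d=ray(c,[[277,v]],0.,s)[0]-o
f=lambda t:(lambda q:q[2]-(.003+(.13-((q-p)@R)[0])/5))(o+t*d)
q=o+brentq(f,.3,1)*d;print(p.round(4),R[2].round(4),'row',v,'edge',q.round(4),'lift',q[2]-.01,s['wrist_force'].round(1) if hasattr(s['wrist_force'],'round') else s['wrist_force'])
# lift from apparent plate width: lower front edge depth. columns of plate ends on the edge row
g=cv2.cvtColor(im,cv2.COLOR_RGB2GRAY)
t=r.capture('side');pickle.dump(t,open('s5.pkl','wb'));cv2.imwrite('pics/s5.png',cv2.resize(t['img'][150:250,210:410],(800,400),interpolation=cv2.INTER_CUBIC)[:,:,::-1])
E
python3 e.py
```

```text
[0.5398 0.0739 0.034 ] [ 0.0011 -0.     -1.    ] row 105.0 edge [0.6168 0.067  0.0135] lift 0.0035264629291716174 [-5.9 -0.6 -1.8]
```

>>> move_arm:
  series:
    - {"grip": 0,"xyz": [0,0,0],"angular": [0,0,0]}
    - {"grip": 0,"xyz": [0,0,0],"angular": [0,0,0]}
    - {"grip": 0,"xyz": [0,0,0],"angular": [0,0,0]}
    - {"grip": 0,"xyz": [0,0,0],"angular": [0,0,0]}

```text
time_s: 14.05
tcp_pos: [0.5397, 0.0739, 0.034]
ee_rot: [[0.996, -0.089, 0.001], [-0.089, -0.996, -0.0], [0.001, 0.0, -1.0]]
wrist_force: [-6.4, 0.5, -2.7]
gripper_width: 0.341
gripper_force: 30.0
```

```bash
python3 e.py; python3 -c "
from station import r
print(r.finish_job())"
```

```text
[0.5397 0.0739 0.034 ] [ 0.0011  0.     -1.    ] row 105.0 edge [0.6168 0.067  0.0135] lift 0.0035265048232726946 [-6.4  0.5 -2.7]
the job is handed in; nothing more can be done
None
```

I pressed green, yellow and blue in order and pushed the orange wedge in square, lifting the plate edge about 3.5–4.5 mm by my estimate; I handed in at about 14 s with the wedge still gripped, and no verdict came back.

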